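# Clip the long dice tube into the lever ring stand

### The job

Put the long dice tube away in the steel ring stand: lift the stand's arched lever all the way up so that its two rings spring open, lay the longer of the two wooden tubes in the V saddles with its round barrel across both and its square ends outside the rings, let go, and press the lever fully down again so that the rings close over the tube. Leave the short tube, block tower, dice tower and token bowl where they are.

Things in the scene. Friction and masses are not known exactly. Their poses are not given: they have to be found in the camera images.
- stand: Fixed stainless steel stand. Origin: underside, below the middle of the tube's seat. Its x runs from the lever end (-x) to the ring hinge (+x), its y along the seated tube, z up. Plate 170 x 130 x 6 mm (x from -110 to +60). A cover 22 mm high lies at x = -83 to -47 mm. Two posts of 5 mm wire stand at x = -25, y = -42 and +42 mm, up to z = 55 mm
- seat (a point): Where the middle of the tube's axis lies when seated: x = 0, y = 0, z = 45 mm in the stand's frame, axes alike. The tube rests in two 90 degree V saddles, 10 mm wide, at y = -42 and +42 mm, rims at z = 39 mm, x = -16 and +16. Between y = -35 and +35 mm only the plate and a 6 mm ring hinge bar (x = 27, z = 11 mm) lie below it, so fingers have room there
- lever (a joint): Angle of the arched lever: 0 = pressed fully down (rings closed), 1.0 = fully up (rings open). Over-centre spring: it resists with at most about 5 N at the crossbar, square to the lever (about 11 N if pushed straight down from fully up), to about half way, then springs on by itself to that end and stays there
- lever_bar (a point): Middle of the lever's crossbar, a round bar 10 mm thick, 56 mm long, parallel to the stand's y, 80 mm from the hinge. Lever down: at stand x = -153, y = 0, z = 36 mm, beyond the plate's edge, free space under it. Lever up: at x = -104, z = 95 mm. Its direction from the hinge rises (0.2 rad + lever angle) above the stand's -x
- rings (a joint): Angle of the two ring arms (curved 5 mm wire, linked to the lever: 1.2 x lever angle). 0 = closed, arms arching over the seat to the posts, top at z = 73 mm; 1.2 = open, swung out to +x so the seat is free from above (arm tips at about stand x = 49 mm, z = 75 mm)
- long_tube: Loose pale wooden dice tube, 150 mm long, about 120 g, lying on the shelf: round barrel of 30 mm diameter with square end caps 44 x 44 mm, 12 mm thick. Origin: middle of its axis (22 mm above the shelf when lying); its y runs along the axis, x and z are square to the cap faces
- short_tube: Loose pale wooden dice tube like the long one but 95 mm long (origin and axes alike); stays where it is
- block_tower: Tower of pale wooden blocks, 75 x 75 x 135 mm, moves as one piece; origin: centre of its underside. Leave alone
- dice_tower: Grey plastic dice tower with a flap, about 80 x 90 x 170 mm; origin: centre of its underside. Leave alone
- token_bowl: Glass bowl of blue tokens, 124 mm across, 52 mm high; origin: centre of its underside. Leave alone
- lever_hinge (a point): Middle of the lever's hinge, parallel to the stand's y, at stand x = -75, y = 0, z = 20 mm. The lever is a U-shaped steel wire arch, arms at y = -34 and +34 mm, open between
Things that resemble listed ones, but are neither listed nor needed, are in the scene too. What is shaped like the long_tube but black, green or purple is not meant.

How it is judged:
By the outcome, as a careful person would: the job done as asked, in the order asked, and still so for the second after the job is handed in, with the robot touching nothing.
It also fails if it takes over 59 s, if anything falls off the work surface, if the arm or the gripper's body presses on something with over 40 N, if the wrist force passes 120 N, or if a joint passes its speed limit or range.

### The arm

A 6-joint arm with a two-finger parallel gripper is mounted at the origin on the work surface. World frame = base frame: x ahead of the robot, y to its left, z up, the work surface at z = 0. Lengths are in mm, angles in degrees, forces in N, time in s.
With the tool pointing down it reaches from about 350 to 850 mm from the base axis. Payload 8.1 kg.
Tool frame: the origin (TCP) lies at the very end of the fingers, on their centre line; the grasp point (between the pads) lies r.tcp_to_grasp behind it (r.tcp_to_grasp is the distance from the TCP to the grasp point, in mm); z points along the fingers, y is the line along which they close (so a half turn about z gives the same grasp; the last joint's range is limited). The gripper opens to 85 mm and grips with 20 to 120 N. Pads are 22 mm wide; open, the fingers measure 114 mm over their backs; the gripper's body (76 mm by 85 mm) begins 54 mm behind the grasp point. The pads swing forward as they close: fully open they stand 13 mm farther back than shut.
Start: joints at [72.227, 7.471, 85.268, -0, 87.261, -4.893], TCP at [133.724, 584.913, 231.292] pointing down, gripper open.
Joint ranges: [-169.43, 169.43], [-51.17, 129.36], [1.28, 143.12], [-76.62, 256.62], [0, 156.53], [-152.29, 152.29]. Speed limits (degrees/s): [136.94, 136.94, 159.86, 180, 180, 180].

### API

Orientations are given as [roll, pitch, yaw] about the fixed x, y, z axes, in that order (R = Rz(yaw) Ry(pitch) Rx(roll)).
In Python, from bench import r gives the robot as it stands.
- The arm moves only by the shell command python3 -m handwheel 'ROWS' [OPENING] [FORCE]. ROWS is JSON, a list of rows, each a list of 4 numbers: the shift along the tool's x, y, z in m, then the turn about the tool's z in degrees. A call has 1 to 10 rows; each row shifts and turns the commanded pose from where the row before left it, along the tool's axes as they then stand; what a row does not reach is not made up. A row lasts 1/10 s, in which the tool goes at most 50 mm and 8.59 degrees, less where a joint would pass 70% of its speed; a pose out of reach is approached as far as the arm can. A call is refused whole if a number of a shift passes 0.05 or a number of a turn 8.59, either way. A call with a gripper value outside its range is refused whole. OPENING is the finger opening in m, from 0 to 0.0854, set as the call begins (- or left out, the last holds). The fingers move at their own pace and stop on an object; FORCE is the grip in N (left out, the last holds). Time passes only in rows, so rows that do not move let the fingers close. It gives the time, the measured TCP pose, the force, the opening and the grip force at its end, in the units of the state.
- r.sense(): the state, without advancing time (a new reading comes with each control period).
- r.snapshot(name): name is "side" or "top" or "wrist"; returns the picture (384x512x3 uint8, red, green, blue); there is no depth.
- r.camera_params(name): a dict with "fx", "fy", "cx", "cy" (pixels), "R" (3x3) and "t" (3): a world point X has camera coordinates R X + t; the wrist camera has in their place "mount" (4x4, takes a point from camera to tool coordinates, whose origin is the TCP and whose axes are the flange's). Camera axes: x right, y down, z forward; pixel columns grow to the right and rows downward; lengths in mm; the calibration is good to about 2 mm. A picture is of the moment at which its call begins: read the wrist's pose just before it. camera_params takes no time and is no camera call.
- r.hand_in(): hands the job in; it is judged then, once.
The state is a dict: "time": time; "joint_pos": joint angles; "qd": joint speeds; "joint_efforts": joint torques, N m; "tool_pos": TCP position; "tcp_rot": TCP orientation; "ft_force": force on the tool from outside, world axes, zero at the start; "wrist_torque": the same for the moment, N m; "finger_gap": finger opening in mm; "grip_force": force on a finger pad.
Only numpy, scipy, OpenCV 4.12 (cv2) and the standard library are available. Lean on these libraries where they do the work, as an engineer would, in place of code of your own. Each camera call takes 0.05 s, during which the arm holds its last target. There are 200 camera calls.

## Working session

There is one attempt and no reset: what is moved stays moved. The work goes in short steps, Python scripts to look and compute and a shell command to move; the robot and the scene stay as the last step left them, time stands still between calls to the robot, and variables do not carry over. Pictures are saved under pics/ and viewed, at most 12 in all, crops included, and the job is handed in when it is done.

```bash
ls; mkdir -p pics; cat > h.py <<'E'
import numpy as np, cv2
from bench import r
def save(n,img): cv2.imwrite(f'pics/{n}.png',cv2.cvtColor(img,cv2.COLOR_RGB2BGR))
E
python3 - <<'E'
from h import *
for n in("top","side"):
    im=r.snapshot(n); save(n+"0",im); np.save(n+"0.npy",im); c=r.camera_params(n); print(n,{k:np.round(np.array(v),3).tolist() for k,v in c.items()})
print({k:np.round(np.array(v),3).tolist() for k,v in r.camera_params("wrist").items()})
s=r.sense();print(s,r.tcp_to_grasp)
a=cv2.imread('pics/top0.png');b=cv2.imread('pics/side0.png')
E
```

```text
pics
top {'fx': 359.316, 'fy': 359.316, 'cx': 256.529, 'cy': 197.432, 'R': [[-0.005, -1.0, 0.009], [-0.996, 0.004, -0.085], [0.085, -0.009, -0.996]], 't': [32.043, 565.942, 1329.242]}
side {'fx': 357.866, 'fy': 357.866, 'cx': 256.83, 'cy': 189.755, 'R': [[0.952, -0.305, -0.017], [-0.166, -0.47, -0.867], [0.257, 0.828, -0.498]], 't': [-501.192, 138.173, 912.298]}
{'fx': 269.64, 'fy': 269.64, 'cx': 256.158, 'cy': 195.711, 'mount': [[-0.001, -0.96, -0.28, 70.767], [1.0, -0.001, -0.0, -0.412], [0.0, -0.28, 0.96, -143.376], [0.0, 0.0, 0.0, 1.0]]}
{'time': 0.1, 'joint_pos': array([ 7.22303803e+01,  7.51115364e+00,  8.53236774e+01,  6.55013243e-04,
        8.72619865e+01, -4.89409586e+00]), 'qd': array([ 0.1048104 , -0.09101832, -0.18094266, -0.04764082,  0.03886782,
        0.0114148 ]), 'joint_efforts': array([ 9.26545399e-04, -5.70948279e+01, -5.01945019e+01, -2.46264681e-04,
        8.11273843e-03,  2.94383210e-05]), 'tool_pos': array([133.53146554, 584.43850229, 230.33933937]), 'tcp_rot': array([-1.79903591e+02, -8.91173734e-03,  1.67124437e+02]), 'ft_force': array([ 0.51326291, -0.30570626,  0.27264176]), 'wrist_torque': array([-0.00277952,  0.00460249,  0.02951856]), 'grip_force': 0.0, 'finger_gap': 85.74599572122857} 18.700000000000003
```

View pics/top0.png

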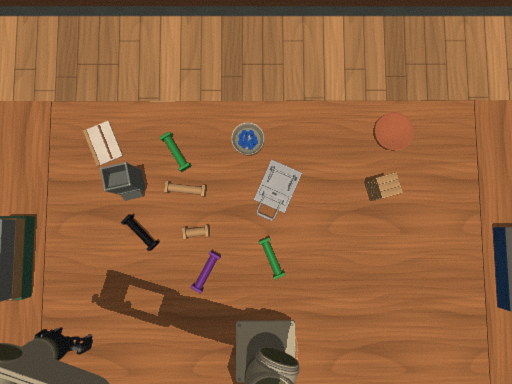

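View pics/side0.png

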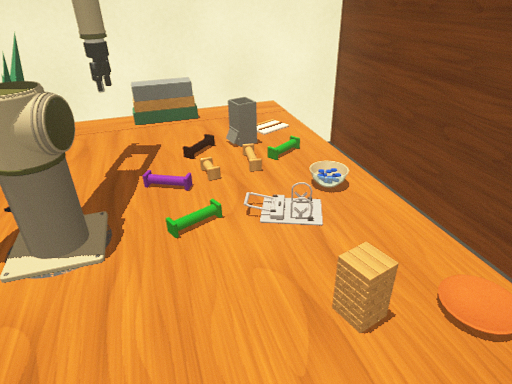

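The top view shows two pale wooden tubes: a long one at about (186,188) and a short one at (196,231). The others are green (176,152) and (272,257), black (140,232) and purple (206,271). The one meant is (186,188), the longer pale one. The stand is at (277,190), with its lever bar toward (266,215). I'll confirm this in one enlarged crop and measure from it.

```bash
cat >> h.py <<'E'
def ray(n,uv,z,pose=None):
    c=r.camera_params(n); d=np.array([(uv[0]-c['cx'])/c['fx'],(uv[1]-c['cy'])/c['fy'],1.])
    if n=='wrist':
        from scipy.spatial.transform import Rotation as Ro
        M=np.array(c['mount']); Rt=Ro.from_euler('xyz',pose[1],degrees=True).as_matrix()
        o=Rt@M[:3,3]+pose[0]; d=Rt@M[:3,:3]@d
    else:
        R=np.array(c['R']); o=-R.T@np.array(c['t']); d=R.T@d
    return o+d*(z-o[2])/d[2]
def wood(im): # pale wood: lighter, less saturated than the table
    h=cv2.cvtColor(im,cv2.COLOR_RGB2HSV); return h
E
python3 - <<'E'
from h import *
im=np.load('top0.npy')
crop=im[125:245,150:310]; save('topc',cv2.resize(crop,None,fx=5,fy=5,interpolation=cv2.INTER_CUBIC))
h=cv2.cvtColor(im,cv2.COLOR_RGB2HSV); print(h[188,180:190:3],h[200,186],h[231,190:200:4])
for uv,z in(((168,186),22),((204,191),22),((186,188.5),22),((184,232),22),((208,230.5),22)): print(uv,ray('top',uv,z).round(1))
E
```

```text
[[ 15 126 195]
 [ 15 129 192]
 [ 15 125 190]
 [ 15 128 182]] [ 13 163 161] [[ 15 123 178]
 [ 16 127 183]
 [ 15 124 194]]
(168, 186) [610.9 363.2  22. ]
(204, 191) [591.4 227.4  22. ]
(186, 188.5) [601.2 295.3  22. ]
(184, 232) [437.9 300.9  22. ]
(208, 230.5) [443.  211.4  22. ]
```

View pics/topc.png

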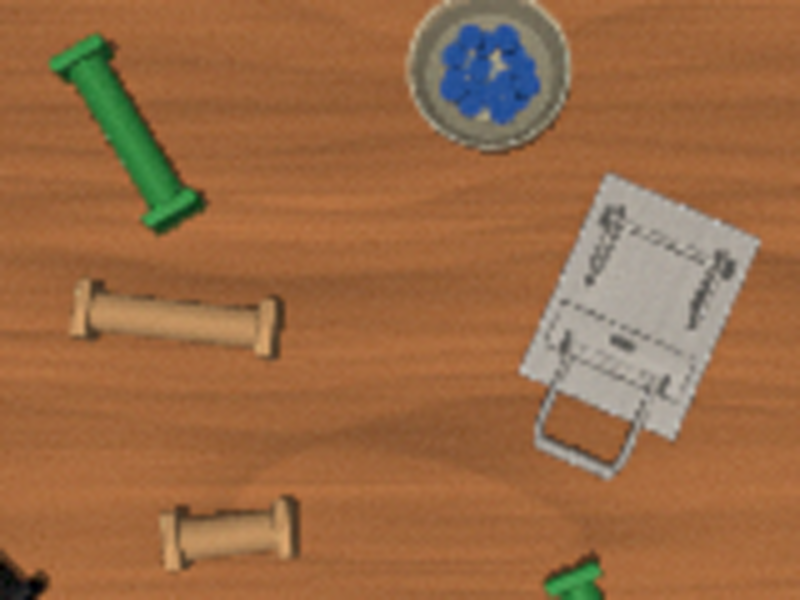

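The crop confirms the long pale tube at crop (72–283, 310–325), about 211 px long. The other pale tube at (165–298, 535) is only 130 px long. The plate corners are at crop (608,173), (761,241), (674,440) and (520,374), and the lever bar runs from (540,437) to (610,472).

```bash
cat >> h.py <<'E'
def fit2(local,world):
    # rigid 2D: world = p + R(a) local
    l=np.array(local,float);w=np.array(world,float); lm,wm=l.mean(0),w.mean(0)
    a=np.angle(np.sum(((w-wm)@[1,1j])*np.conj((l-lm)@[1,1j])))
    R=np.array([[np.cos(a),-np.sin(a)],[np.sin(a),np.cos(a)]]); p=wm-R@lm
    return p,np.degrees(a),np.abs(l@R.T+p-w).max()
def at(p,a,x,y=0):
    a=np.radians(a); return np.array([p[0]+x*np.cos(a)-y*np.sin(a),p[1]+x*np.sin(a)+y*np.cos(a)])
def go(xyz,yaw):
    s=r.sense(); y0=s['tcp_rot'][2]; dy=(yaw-y0+90)%180-90   # half turn is the same grasp
    print('turn about tool z',round(-dy,1),'-> j6',round(s['joint_pos'][5]-dy,1))
    d=np.array(xyz)-s['tool_pos']
    for nm,y in(('before turn',y0),('after turn',y0+dy)):
        a=np.radians(y); print(nm,'shift mm',np.round([d[0]*np.cos(a)+d[1]*np.sin(a),d[0]*np.sin(a)-d[1]*np.cos(a),-d[2]],1))
E
python3 - <<'E'
from h import *
f=lambda p,z: ray('top',(150+(p[0]+.5)/5-.5,125+(p[1]+.5)/5-.5),z)[:2]
p,a,e=fit2([(60,65),(60,-65),(-110,-65),(-110,65)],[f(q,6) for q in((608,173),(761,241),(674,440),(520,374))])
print('stand',p,a,e,'bar',at(p,a,-153), 'bar seen',(f((540,437),36)+f((610,472),36))/2)
t1,t2=f((85,310),40),f((270,327),40); c=(t1+t2)/2; d=t1-t2; print('tube',c,np.degrees(np.arctan2(d[1],d[0]))-90,np.hypot(*d))
print('over bar'); go([*at(p,a,-153),150],a+90)
E
```

```text
stand [634.42339429 -62.44825975] -24.009526457386542 1.7437594674866546 bar [ 4.94661288e+02 -1.94314528e-01] bar seen [ 4.97540912e+02 -8.74797836e-02]
tube [599.94117356 295.28557104] -5.509846379444525 138.25910869274514
over bar
turn about tool z -78.9 -> j6 -83.8
before turn shift mm [-482.3 -489.5   80.3]
after turn shift mm [ 387.1 -567.8   80.3]
```

```bash
python3 -m handwheel '[[-0.034,-0.035,0,0],[-0.034,-0.035,0,0],[-0.034,-0.035,0,0],[-0.034,-0.035,0,0],[-0.034,-0.035,0,0],[-0.034,-0.035,0,0],[-0.034,-0.035,0,0],[-0.034,-0.035,0,0],[-0.034,-0.035,0,0],[-0.034,-0.035,0,0]]' 0.0854 20
python3 -m handwheel '[[-0.034,-0.035,0,0],[-0.034,-0.035,0,0],[-0.034,-0.035,0,0],[-0.034,-0.035,0,0],[0,0,0,8.4],[0,0,0,8.4],[0,0,0,8.4],[0,0,0,8.4],[0,0,0,8.4],[0,0,0,8.4]]'
python3 -m handwheel '[[0,0,0,8.4],[0,0,0,8.4],[0,0,0,8.4],[0,0,0,8.4],[0,0,0,8.4],[0,0,0,8.4],[0,0,0,0],[0,0,0,0]]' 0.045
python3 - <<'E'
from h import *
s=r.sense(); im=r.snapshot('wrist'); save('w1',im); np.savez('w1',im=im,p=s['tool_pos'],q=s['tcp_rot']); print(s['joint_pos'].round(1))
E
```

```text
time: 1.1
tool_pos: [387.6, 166.0, 231.2]
tcp_rot: [180.0, 0.0, 167.1]
ft_force: [1.2, -0.3, -0.6]
finger_gap: 85.5
grip_force: 0.0
time: 2.1
tool_pos: [488.2, 1.1, 230.8]
tcp_rot: [-180.0, -0.0, 116.4]
ft_force: [1.0, 0.1, 1.1]
finger_gap: 85.3
grip_force: 0.0
time: 2.9
tool_pos: [488.4, 1.1, 231.0]
tcp_rot: [-180.0, 0.0, 66.6]
ft_force: [0.2, -0.2, 0.1]
finger_gap: 45.2
grip_force: 0.0
[ -5.9 -10.  102.5  -0.   87.5  17.5]
```

View pics/w1.png

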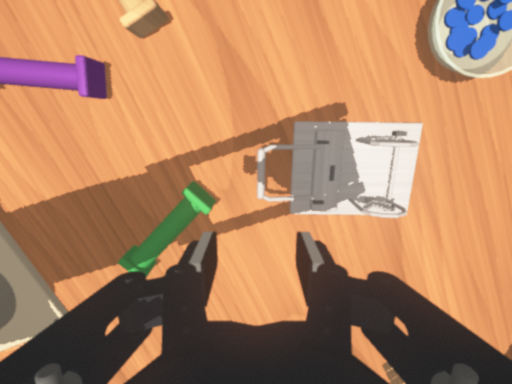

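The wrist picture shows the stand's plate with corners at about (294,122), (422,124), (407,218) and (291,214). The lever bar is a vertical stroke at column 262, rows 147–200, lever down.

```bash
python3 - <<'E'
from h import *
d=np.load('w1.npz'); P=(d['p'],d['q']); f=lambda u,z: ray('wrist',u,z,P)[:2]
p,a,e=fit2([(-110,65),(60,65),(60,-65),(-110,-65)],[f(q,6) for q in((294,122),(422,124),(407,218),(291,214))])
print('stand',p,a,e,'bar',at(p,a,-153),'seen',f((261.5,173.5),36), 'barends',f((261.5,147),36),f((261.5,200),36))
g=cv2.cvtColor(d['im'],cv2.COLOR_RGB2GRAY); print(g[175,250:300:2]); print(g[140:210:2,262])
go([*f((261.5,173.5),36),60],a+90)
E
```

```text
stand [634.37612692 -64.81682335] -24.269837604507206 2.4699911078963623 bar [494.89829979  -1.92854352] seen [ 4.95563494e+02 -1.79876895e-01] barends [508.71862268  30.59320332] [481.65345091 -32.71888755]
[170 171 181 172 141 142 137 122 108 109 105 103 105 107 107 109 107 105
 104 107 112 133 143 143 143]
[104 105 153 127 158 215 229 230 217 212 165 140 138 138 138 137 139 138
 138 139 138 155 197 222 221 222 222 221 219 201 187 187 189 190 180]
turn about tool z 0.8 -> j6 18.4
before turn shift mm [  1.7   7.1 171.1]
after turn shift mm [  1.8   7.1 171.1]
```

```bash
python3 -m handwheel '[[0.001,0.0065,0,0.6],[0,0,0.035,0],[0,0,0.035,0],[0,0,0.035,0],[0,0,0.035,0],[0,0,0.035,0],[0,0,0.025,0],[0,0,0.012,0],[0,0,0,0]]' 0.045
python3 - <<'E'
from h import *
save('w2',r.snapshot('wrist')); print(r.sense()['tool_pos'])
E
```

```text
time: 3.85
tool_pos: [493.5, -0.5, 17.6]
tcp_rot: [-179.8, 0.1, 65.8]
ft_force: [-0.9, 0.2, -0.3]
finger_gap: 45.2
grip_force: 0.0
[494.81548994  -0.60431956  19.19921886]
```

View pics/w2.png

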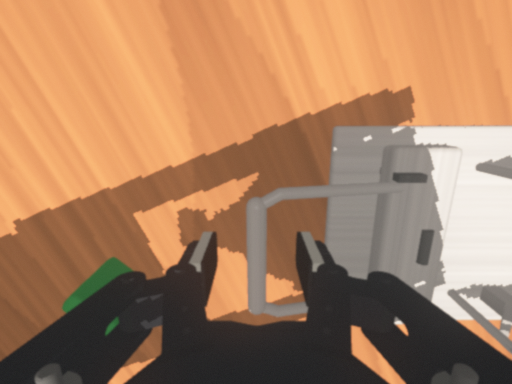

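The bar (column 257) is centred between the fingertips (212 and 300). Next I close on it and lift along its arc.

```bash
python3 -m handwheel '[[0,0,0,0],[0,0,0,0],[0,0,0,0],[0,0,0,0],[0,0,0,0],[0,0,0,0]]' 0 30
python3 -m handwheel '[[0,0.001,-0.005,0],[0,0.0015,-0.005,0],[0,0.002,-0.005,0],[0,0.002,-0.005,0],[0,0.0025,-0.005,0],[0,0.003,-0.005,0],[0,0.003,-0.005,0],[0,0.004,-0.005,0],[0,0,0,0]]'
```

```text
time: 4.5
tool_pos: [494.1, 0.3, 20.7]
tcp_rot: [-179.9, -0.0, 65.7]
ft_force: [-11.5, 5.3, 13.7]
finger_gap: 8.7
grip_force: 30.0
time: 5.4
tool_pos: [510.9, -7.2, 60.5]
tcp_rot: [-179.8, -0.0, 65.7]
ft_force: [-12.9, 5.2, 10.7]
finger_gap: 8.5
grip_force: 30.0
```

```bash
python3 -m handwheel '[[0,0.003,-0.0035,0],[0,0.003,-0.003,0],[0,0.004,-0.003,0],[0,0.004,-0.003,0],[0,0.004,-0.0025,0],[0,0.004,-0.002,0],[0,0.004,-0.002,0],[0,0,0,0]]'
python3 -c "
from h import *
go([*at((634.4,-63.8),-24.2,-104),76],65.8)"
```

```text
time: 6.2
tool_pos: [537.7, -19.1, 80.2]
tcp_rot: [179.8, -0.1, 65.7]
ft_force: [0.2, 2.1, 9.6]
finger_gap: 8.6
grip_force: 30.8
turn about tool z -0.1 -> j6 16.7
before turn shift mm [-1.1  2.5  4.2]
after turn shift mm [-1.1  2.5  4.2]
```

```bash
python3 -m handwheel '[[0,0.002,0,0],[0,0.001,0,0],[0,0,0,0]]'
python3 -m handwheel '[[0,0,0,0],[0,0,0,0],[0,0,0,0],[0,0,0,0],[0,0,-0.03,0],[0,0,-0.04,0],[0,0,-0.04,0],[0,0,-0.04,0],[0,0,0,0],[0,0,0,0]]' 0.045
python3 - <<'E'
from h import *
s=r.sense(); im=r.snapshot('wrist'); save('w3',im); np.savez('w3',im=im,p=s['tool_pos'],q=s['tcp_rot'])
E
```

```text
time: 6.5
tool_pos: [539.2, -19.8, 80.8]
tcp_rot: [179.9, -0.1, 65.7]
ft_force: [-8.5, 4.7, 19.7]
finger_gap: 8.6
grip_force: 31.7
time: 7.5
tool_pos: [539.5, -20.5, 229.6]
tcp_rot: [179.8, -0.0, 65.7]
ft_force: [0.2, 0.4, -0.9]
finger_gap: 45.3
grip_force: 0.0
```

View pics/w3.png

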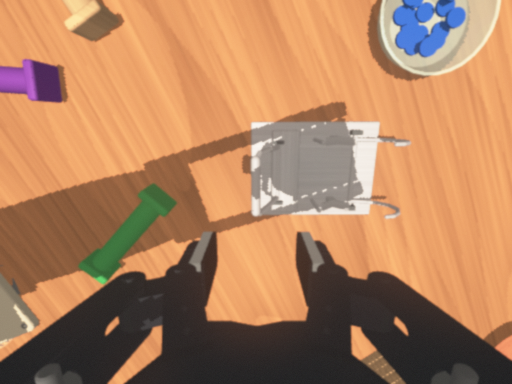

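Both rings are swung open to the right (tips at about (407,142) and (397,212)) and the lever is up (bar near column 256). Next is the tube.

```bash
python3 - <<'E'
from h import *
d=np.load('w3.npz'); P=(d['p'],d['q']); f=lambda u,z: ray('wrist',u,z,P)[:2]
p,a,e=fit2([(-110,65),(60,65),(60,-65),(-110,-65)],[f(q,6) for q in((252,122),(380,122),(370,214),(252,215))])
print('stand',p,a,e,'bar',f((256,172),95),at(p,a,-104))
go([599,293,230],84.5)
E
```

```text
stand [635.37273301 -63.45225543] -24.070652172181564 1.1431953288157501 bar [546.41869356  -6.43025828] [540.41623907 -21.03452024]
turn about tool z -18.8 -> j6 -2.1
before turn shift mm [310.5 -73.7  -2.2]
after turn shift mm [317.7  30.2  -2.2]
```

```bash
python3 -m handwheel '[[0,0,0,-6.3],[0,0,0,-6.3],[0,0,0,-6.2],[0.045,0.0043,0,0],[0.045,0.0043,0,0],[0.045,0.0043,0,0],[0.045,0.0043,0,0],[0.045,0.0043,0,0],[0.045,0.0043,0,0],[0.045,0.0043,0,0]]' 0.07
python3 -m handwheel '[[0,0,0,0],[0,0,0,0]]'
python3 - <<'E'
from h import *
s=r.sense(); im=r.snapshot('wrist'); save('w4',im); np.savez('w4',im=im,p=s['tool_pos'],q=s['tcp_rot'])
E
```

```text
time: 8.55
tool_pos: [597.7, 291.8, 225.4]
tcp_rot: [-179.8, 0.1, 84.5]
ft_force: [0.1, -0.1, 0.8]
finger_gap: 70.0
grip_force: 0.0
time: 8.75
tool_pos: [597.4, 291.1, 225.1]
tcp_rot: [-179.8, 0.1, 84.6]
ft_force: [0.1, -0.6, 0.5]
finger_gap: 70.2
grip_force: 0.0
```

View pics/w4.png

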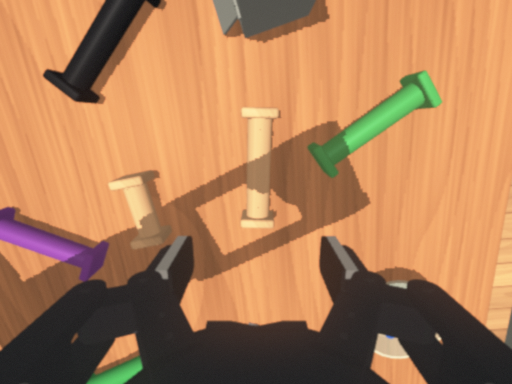

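The long pale tube stands vertically in the view. Its caps are at (260,113) and (257,223), and the gap between the fingers (258) is over its axis.

```bash
python3 - <<'E'
from h import *
d=np.load('w4.npz'); P=(d['p'],d['q']); f=lambda u,z: ray('wrist',u,z,P)[:2]
h=cv2.cvtColor(d['im'],cv2.COLOR_RGB2HSV); 
for y in(112,140,168,200,222): print(y,h[y,235:290:3,1])
print(h[100:125:2,260,1],h[210:240:2,257,1])
for z in(22,44):
    A,B=f((260,108),z),f((257.5,228),z); print(z,(A+B)/2,np.degrees(np.arctan2(*(A-B)[::-1])),np.hypot(*(A-B)))
A,B=f((260,113),44),f((257.5,222),44); go([*((A+B)/2),5],np.degrees(np.arctan2(*(A-B)[::-1])))
E
```

```text
112 [137 139 115  85  83  83  82  84  92  92  97  96 101 101 113 145 143 141
 147]
140 [139 137 143 140 126 107  99  94  97 101 108 114 136 144 143 146 146 145
 142]
168 [146 145 145 142 123 118 117 114 117 116 116 117 140 141 143 143 141 141
 142]
200 [141 138 140 139 116 104  95  97  99 106 112 121 147 143 145 148 143 140
 141]
222 [141 138 104  87  86  87  91  98  99 100 100 105 106 136 144 147 146 145
 143]
[140 139 139 138 112  93  94  94 105 103  96  97  99] [ 97  98  97  98 118 116  98  96  97 126 140 139 140 139 144]
22 [600.23450074 292.48426911] 83.58006614721349 158.3751408316335
44 [600.50937085 296.86679448] 83.58006614721347 148.31312839711606
turn about tool z 1.1 -> j6 28.0
before turn shift mm [  8.5   2.1 220.8]
after turn shift mm [  8.6   2.  220.8]
```

```bash
python3 -m handwheel '[[0.006,0.002,0.02,1],[0,0,0.035,0],[0,0,0.035,0],[0,0,0.035,0],[0,0,0.035,0],[0,0,0.03,0],[0,0,0.018,0],[0,0,0.01,0],[0,0,0,0],[0,0,0,0]]' 0.07
python3 -c "
from h import *
go([600.4,296,5],83.5)"
```

```text
time: 9.8
tool_pos: [602.4, 296.3, 11.9]
tcp_rot: [179.9, -0.1, 83.5]
ft_force: [0.9, -0.6, 0.7]
finger_gap: 70.2
grip_force: 0.0
turn about tool z 0.0 -> j6 28.3
before turn shift mm [-0.5 -1.9  6.9]
after turn shift mm [-0.5 -1.9  6.9]
```

```bash
python3 -m handwheel '[[0,-0.001,0.004,0],[0,0,0.003,0],[0,0,0,0]]' 0.07
python3 -m handwheel '[[0,0,0,0],[0,0,0,0],[0,0,0,0],[0,0,0,0],[0,0,0,0],[0,0,0,0],[0,0,0,0],[0,0,0,0]]' 0 50
python3 -m handwheel '[[0,0,-0.01,0],[0,0,-0.03,0],[0,0,-0.04,0],[0,0,-0.04,0],[0,0,-0.04,0],[0,0,0,0],[0,0,0,0]]'
python3 - <<'E'
from h import *
s=r.sense(); im=r.snapshot('wrist'); save('w5',im); np.savez('w5',im=im,p=s['tool_pos'],q=s['tcp_rot'])
go([*at((634.8,-63.7),-24.1,0),160],65.9)
E
```

```text
time: 10.1
tool_pos: [600.2, 296.4, 3.4]
tcp_rot: [180.0, -0.0, 83.5]
ft_force: [-0.1, -0.3, -0.0]
finger_gap: 70.3
grip_force: 0.0
time: 10.9
tool_pos: [600.6, 296.4, 3.7]
tcp_rot: [180.0, -0.0, 83.5]
ft_force: [-0.0, 0.4, 4.6]
finger_gap: 28.7
grip_force: 49.8
time: 11.6
tool_pos: [600.9, 296.5, 165.1]
tcp_rot: [179.9, -0.1, 83.5]
ft_force: [0.5, 0.0, -1.8]
finger_gap: 28.7
grip_force: 49.4
turn about tool z 17.6 -> j6 46.0
before turn shift mm [-353.5   75.4    2.8]
after turn shift mm [-314.1  178.9    2.8]
```

View pics/w5.png

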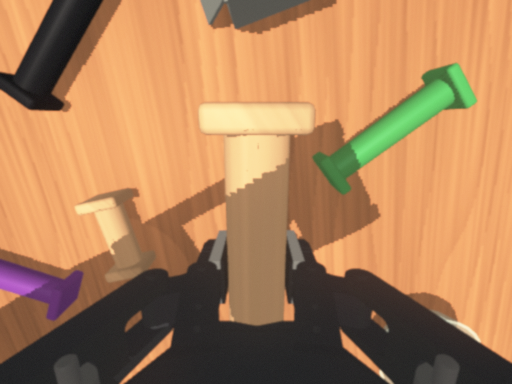

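The tube is held, its far cap square at rows 103–135. I check where it sits along the tool's x, then carry it.

```bash
python3 -m handwheel '[[0,0,0,6],[0,0,0,6],[0,0,0,5.6],[-0.045,0.0255,0,0],[-0.045,0.0255,0,0],[-0.045,0.0255,0,0],[-0.045,0.0255,0,0],[-0.045,0.0255,0,0],[-0.045,0.0255,0,0],[-0.044,0.026,0,0]]'
python3 -m handwheel '[[0,0,0,0],[0,0,0,0],[0,0,0,0]]'
python3 - <<'E'
from h import *
d=np.load('w5.npz'); w=ray('wrist',(257,103),205,(d['p'],d['q'])); y=np.radians(d['q'][2]); e=w-d['p']; print('cap end along tool x',e[0]*np.cos(y)+e[1]*np.sin(y),'across',e[0]*np.sin(y)-e[1]*np.cos(y))
go([*at((634.8,-63.7),-24.1,0),60],65.9)
s=r.sense(); im=r.snapshot('wrist'); save('w6',im); np.savez('w6',im=im,p=s['tool_pos'],q=s['tcp_rot'])
E
```

```text
time: 12.65
tool_pos: [632.6, -53.8, 160.4]
tcp_rot: [-179.7, 0.1, 65.9]
ft_force: [1.4, 0.9, -0.5]
finger_gap: 28.6
grip_force: 49.5
time: 12.95
tool_pos: [633.3, -51.1, 161.4]
tcp_rot: [-179.8, 0.0, 65.9]
ft_force: [-0.3, -0.3, -0.6]
finger_gap: 28.5
grip_force: 49.6
cap end along tool x 75.42835437022694 across 0.45888176955009286
turn about tool z 0.0 -> j6 14.8
before turn shift mm [-11.    6.5 101.4]
after turn shift mm [-11.    6.5 101.4]
```

View pics/w6.png

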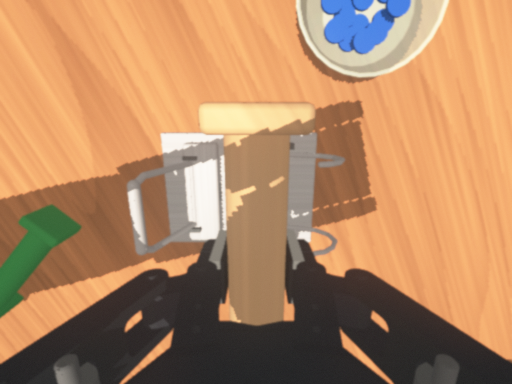

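The tube is over the open stand. The plate's corners show at about (162,133), (317,133), (310,240) and (168,241), the ring tips at right and the lever bar at (137,215).

```bash
python3 -m handwheel '[[-0.011,0.0065,0,0],[0,0,0.03,0],[0,0,0.03,0],[0,0,0,0],[0,0,0,0]]'
python3 - <<'E'
from h import *
d=np.load('w6.npz'); P=(d['p'],d['q']); f=lambda u,z: ray('wrist',u,z,P)[:2]
p,a,e=fit2([(-110,65),(60,65),(60,-65),(-110,-65)],[f(q,6) for q in((162,133),(317,133),(310,240),(168,241))]); print(p,a,e)
p,a,e=fit2([(-110,65),(60,65)],[f(q,6) for q in((162,133),(317,133))]); print(p,a,e)
go([*at((634.8,-63.7),-24.1,0),26.5],65.9)
E
```

```text
time: 13.5
tool_pos: [635.3, -64.3, 103.0]
tcp_rot: [-179.9, 0.0, 66.0]
ft_force: [0.2, -0.3, 0.1]
finger_gap: 28.4
grip_force: 49.6
[634.38103036 -61.92744799] -24.404937677300005 2.6531679491473525
[635.16588385 -63.68628648] -24.095080538083632 1.1097814996578563
turn about tool z 0.1 -> j6 13.7
before turn shift mm [ 0.4 -0.8 76.5]
after turn shift mm [ 0.4 -0.8 76.5]
```

```bash
python3 -m handwheel '[[0,-0.0005,0.02,0],[0,0,0.02,0],[0,0,0.015,0],[0,0,0.01,0],[0,0,0.006,0],[0,0,0,0],[0,0,0,0]]'
python3 -m handwheel '[[0,0,0.002,0],[0,0,0.002,0],[0,0,0,0],[0,0,0,0]]'
```

```text
time: 14.2
tool_pos: [636.0, -64.6, 33.1]
tcp_rot: [179.9, -0.0, 65.9]
ft_force: [0.3, 0.9, -0.5]
finger_gap: 28.3
grip_force: 49.6
time: 14.6
tool_pos: [636.1, -64.6, 29.3]
tcp_rot: [179.9, -0.0, 65.9]
ft_force: [-1.2, -0.4, 5.0]
finger_gap: 28.8
grip_force: 50.0
```

```bash
python3 -m handwheel '[[0,0,0.001,0],[0,0,0.001,0],[0,0,0,0],[0,0,0,0]]'
python3 -m handwheel '[[0,0,0,0],[0,0,0,0],[0,0,0,0],[0,0,0,0],[0,0,0,0]]' 0.05
python3 -m handwheel '[[0,0,-0.01,0],[0,0,-0.03,0],[0,0,-0.04,0],[0,0,-0.04,0],[0,0,-0.04,0],[0,0,-0.04,0],[0,0,0,0],[0,0,0,0]]'
python3 - <<'E'
from h import *
s=r.sense(); im=r.snapshot('wrist'); save('w7',im); np.savez('w7',im=im,p=s['tool_pos'],q=s['tcp_rot'])
go([*at((634.8,-63.7),-24.1,-104),150],65.9)
E
```

```text
time: 15.0
tool_pos: [636.2, -64.6, 29.1]
tcp_rot: [179.9, -0.0, 65.9]
ft_force: [-9.6, 0.9, 18.5]
finger_gap: 28.6
grip_force: 51.8
time: 15.5
tool_pos: [635.2, -64.5, 25.9]
tcp_rot: [-180.0, 0.0, 65.9]
ft_force: [0.5, 0.3, 0.9]
finger_gap: 50.2
grip_force: 0.0
time: 16.3
tool_pos: [636.5, -64.7, 228.9]
tcp_rot: [179.8, -0.1, 65.9]
ft_force: [-0.1, -0.5, -0.4]
finger_gap: 49.6
grip_force: 0.0
turn about tool z 0.0 -> j6 13.7
before turn shift mm [   0.5 -104.9   76.7]
after turn shift mm [   0.5 -104.9   76.7]
```

View pics/w7.png

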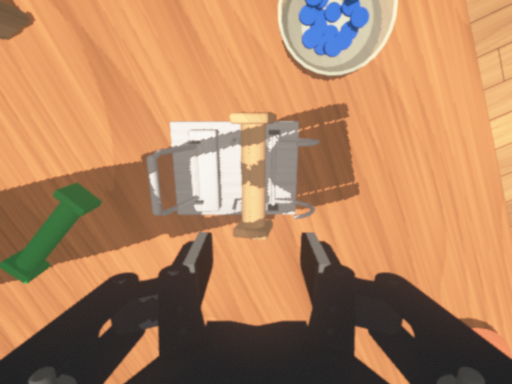

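The tube lies in the saddles, parallel to the stand's y, with both caps outside the rings ((250,118) and (253,229)). The lever is still up. Now I grasp the bar there and bring it down along its arc.

```bash
python3 -m handwheel '[[0,-0.035,0,0],[0,-0.035,0,0],[0,-0.035,0,0],[0,0,0.04,0],[0,0,0.04,0],[0,0,0.04,0],[0,0,0.02,0],[0,0,0.01,0],[0,0,0,0],[0,0,0,0]]' 0.05 30
python3 -m handwheel '[[0,0,0,0],[0,0,0,0],[0,0,0,0],[0,0,0,0],[0,0,0,0],[0,0,0,0],[0,0,0,0]]' 0 30
```

```text
time: 17.35
tool_pos: [540.0, -21.7, 76.9]
tcp_rot: [180.0, -0.0, 65.9]
ft_force: [0.5, 0.1, -0.5]
finger_gap: 49.6
grip_force: 0.0
time: 18.05
tool_pos: [538.8, -21.0, 77.5]
tcp_rot: [-179.9, -0.0, 65.9]
ft_force: [-9.9, 4.3, 11.3]
finger_gap: 9.1
grip_force: 29.6
```

```bash
python3 -m handwheel '[[0,-0.005,0.002,0],[0,-0.005,0.0025,0],[0,-0.0045,0.003,0],[0,-0.004,0.003,0],[0,-0.004,0.0035,0],[0,-0.004,0.0035,0],[0,-0.0035,0.004,0],[0,-0.0035,0.004,0],[0,-0.003,0.004,0],[0,0,0,0]]'
python3 -m handwheel '[[0,-0.003,0.0045,0],[0,-0.0025,0.005,0],[0,-0.002,0.0045,0],[0,-0.002,0.005,0],[0,-0.0015,0.005,0],[0,-0.001,0.005,0],[0,0,0,0],[0,0,0,0]]'
python3 -c "
from h import *
go([*at((634.8,-63.7),-24.1,-153.4),17.5],65.9)"
```

```text
time: 19.05
tool_pos: [505.6, -6.3, 47.1]
tcp_rot: [-179.9, -0.0, 65.9]
ft_force: [-5.0, 2.7, 5.2]
finger_gap: 9.1
grip_force: 30.8
time: 19.85
tool_pos: [494.0, -1.2, 17.3]
tcp_rot: [-179.8, 0.0, 65.9]
ft_force: [-5.6, 5.0, 0.0]
finger_gap: 8.3
grip_force: 31.5
turn about tool z 0.0 -> j6 18.0
before turn shift mm [ 0.4  0.7 -0.2]
after turn shift mm [ 0.4  0.7 -0.2]
```

```bash
python3 -m handwheel '[[0,0,0.002,0],[0,0,0.002,0],[0,0,0,0]]'
python3 -m handwheel '[[0,0,0,0],[0,0,0,0],[0,0,0,0],[0,0,0,0],[0,0,-0.01,0],[0,0,-0.04,0],[0,0,-0.05,0],[0,0,-0.05,0],[0,0,-0.05,0],[0,0,0,0]]' 0.05
python3 -m handwheel '[[0,0.03,0,0],[0,0.03,0,0],[0,0,0,0],[0,0,0,0]]'
python3 - <<'E'
from h import *
a=r.snapshot('wrist')[80:260,130:370]; b=r.snapshot('side')[160:250,220:340]
save('fin',np.vstack([cv2.resize(a,(400,300)),cv2.resize(b,(400,300),interpolation=cv2.INTER_CUBIC)]))
E
```

```text
time: 20.15
tool_pos: [493.5, -0.9, 14.1]
tcp_rot: [-179.7, 0.0, 65.9]
ft_force: [-11.4, 6.8, 10.1]
finger_gap: 8.5
grip_force: 32.8
time: 21.15
tool_pos: [499.7, -2.4, 223.7]
tcp_rot: [179.2, -0.3, 65.9]
ft_force: [0.2, 0.7, 0.2]
finger_gap: 49.8
grip_force: 0.0
time: 21.55
tool_pos: [550.0, -26.5, 213.7]
tcp_rot: [-180.0, 0.0, 65.9]
ft_force: [0.3, -0.3, 0.3]
finger_gap: 50.1
grip_force: 0.0
```

View pics/fin.png

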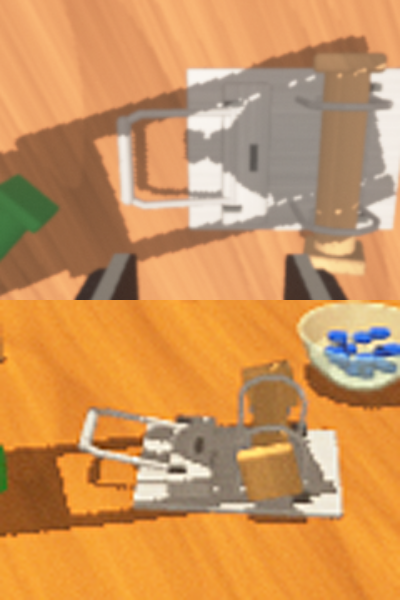

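Both rings arch over the barrel, the caps are outside them, and the lever is down with the gripper clear.

```bash
python3 -c "
from bench import r
print(r.hand_in())"
```

```text
the job is handed in; nothing more can be done
None
```

The long tube is in the stand: it lies in the saddles with its square ends outside the rings, the rings are closed over it and the lever is pressed down; I handed the job in at about 21.7 s of the 59 s, without a verdict returned.

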